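# Stow left-hand and right-hand brackets in their own trays

### The job

Sort the three loose angle brackets by hand: both left-hand ones go into the tray with its lip along the left wall, the right-hand one into the free place of the tray with its lip along the right wall, each with its horn pointing away from the robot. Slide each bracket's toe under the lip against the sprung strip, without ramming it, until its heel drops behind the ridge and it stays there flat on the tray floor; leave the spanner, screwdriver and socket lying among them alone.

Things in the scene. Friction and masses are not known exactly. Their poses are not given: they have to be found in the camera images.
- left_a: left-hand cast angle bracket, ~0.24 kg, standing on its foot (80 x by 60 y by 6 mm). Origin: centre of foot's underside, z up, x to the horn. Toe edge faces +y. Along the -y edge (heel) an upright flange 80 long, 10 thick (20 to 30 mm off the middle, outer face flush with the heel), top 70 mm up: grip it from above. Horn pointing away from you, the toe is on your left.
- left_b: left-hand cast angle bracket, ~0.24 kg, standing on its foot (80 x by 60 y by 6 mm). Origin: centre of foot's underside, z up, x to the horn. Toe edge faces +y. Along the -y edge (heel) an upright flange 80 long, 10 thick (20 to 30 mm off the middle, outer face flush with the heel), top 70 mm up: grip it from above. Horn pointing away from you, the toe is on your left.
- right_a: right-hand cast angle bracket, ~0.24 kg, standing on its foot (80 x by 60 y by 6 mm). Origin: centre of foot's underside, z up, x to the horn. Toe edge faces -y. Along the +y edge (heel) an upright flange 80 long, 10 thick (20 to 30 mm off the middle, outer face flush with the heel), top 70 mm up: grip it from above. Horn pointing away from you, the toe is on your right.
- left_a_horn (a point): centre of the horn: a round eye, 34 mm across, 10 mm thick, in the plane of the flange, 48 mm along x from the bracket's origin and 52 mm up; it juts 25 mm past the foot
- left_b_horn (a point): centre of the horn: a round eye, 34 mm across, 10 mm thick, in the plane of the flange, 48 mm along x from the bracket's origin and 52 mm up; it juts 25 mm past the foot
- right_a_horn (a point): centre of the horn: a round eye, 34 mm across, 10 mm thick, in the plane of the flange, 48 mm along x from the bracket's origin and 52 mm up; it juts 25 mm past the foot
- left_tray: left-hand tray, fixed: plywood floor 240 x by 120 y by 6 mm, one wall (26 mm high) with a lip on its +y side (left, seen from the robot), other sides open. Origin: centre of underside; x along the tray, away from the robot; z up. Two places, bracket origins at x = -65 and +50 mm; horns to +x. Both places are empty.
- left_tray_lip (a point): middle of the steel lip's inner edge, at its underside: y = 30 mm, z = 19 mm in the tray, i.e. 13 mm clear above the floor. The lip runs the tray's whole length from the wall to here, 5 mm thick (top at 24 mm). The toe goes beneath it
- left_tray_ridge (a point): middle of the top of a steel ridge 5 mm wide, 4 mm high above the floor, along the tray; its lip-side face is at y = -17 mm, its other face at -22 mm, top at z = 10 mm. Seated, a bracket's heel rests against the lip-side face: bracket origin at y = 13 mm, z = 6 mm in the tray. To get there the foot must pass over the ridge, beneath the lip
- left_tray_strips (a point): middle of the tray floor under the lip, y = 36 mm, z = 6 mm: where the faces of two sprung rubber strips (one for each place, 78 mm long, hidden by the lip) rest. The toe pushes a strip back up to 12 mm towards the wall, against 3 N at first and 8 N at the end, where it stops hard; 7 mm is enough for the heel to clear the ridge. It springs back
- right_tray: right-hand tray, fixed: plywood floor 240 x by 120 y by 6 mm, one wall (26 mm high) with a lip on its -y side (right, seen from the robot), other sides open. Origin: centre of underside; x along the tray, away from the robot; z up. Two places, bracket origins at x = -65 and +50 mm; horns to +x. The x=+50 place already holds a fixed right-hand bracket, correctly seated; the other is free.
- right_tray_lip (a point): middle of the steel lip's inner edge, at its underside: y = -30 mm, z = 19 mm in the tray, i.e. 13 mm clear above the floor. The lip runs the tray's whole length from the wall to here, 5 mm thick (top at 24 mm). The toe goes beneath it
- right_tray_ridge (a point): middle of the top of a steel ridge 5 mm wide, 4 mm high above the floor, along the tray; its lip-side face is at y = 17 mm, its other face at 22 mm, top at z = 10 mm. Seated, a bracket's heel rests against the lip-side face: bracket origin at y = -13 mm, z = 6 mm in the tray. To get there the foot must pass over the ridge, beneath the lip
- right_tray_strips (a point): middle of the tray floor under the lip, y = -36 mm, z = 6 mm: where the faces of two sprung rubber strips (one for each place, 78 mm long, hidden by the lip) rest. The toe pushes a strip back up to 12 mm towards the wall, against 3 N at first and 8 N at the end, where it stops hard; 7 mm is enough for the heel to clear the ridge. It springs back
- spanner: open-ended spanner 110 mm long lying on the bench, origin near its middle; leave it alone
- screwdriver: screwdriver 110 mm long lying on the bench, origin near its middle; leave it alone
- socket: steel socket, a cylinder 24 mm across and 30 mm long, lying; origin under its middle; leave it alone
Things that resemble listed ones, but are neither listed nor needed, are in the scene too. Leave any pink look-alike of the left_b alone. What is shaped like the right_a but purple is not meant.

How it is judged:
At the end, for the whole second after the job is handed in: Left-hand brackets in the left-lipped tray, right-hand one in the right-lipped: origin 10.5 to 19.5 mm off the tray's middle line towards the lip, 4 to 8 mm up, 95 mm before to 85 mm past its middle, within 0.1 rad of its length, upright within 0.06 rad, at rest (y of left_a in the frame of left_tray between 0.0105 and 0.0195 m and z of left_a in the frame of left_tray between 0.004 and 0.008 m and x of left_a in the frame of left_tray between -0.095 and 0.085 m and angle between the x axis of each of left_a, left_b and the x axis of left_tray, either way round below 0.1 rad and angle between each of left_a, left_b, right_a's own z axis and vertical below 0.06 rad and linear speed of each of left_a, left_b, right_a below 0.02 m/s and y of left_b in the frame of left_tray between 0.0105 and 0.0195 m and z of left_b in the frame of left_tray between 0.004 and 0.008 m and x of left_b in the frame of left_tray between -0.095 and 0.085 m and y of right_a in the frame of right_tray between -0.0195 and -0.0105 m and z of right_a in the frame of right_tray between 0.004 and 0.008 m and x of right_a in the frame of right_tray between -0.095 and 0.085 m and angle between the x axis of right_a and the x axis of right_tray, either way round below 0.1 rad); the robot touches nothing.
It fails at once if a bystander (spanner, screwdriver or socket) is moved by more than 30 mm (distance of any of spanner, screwdriver, socket from where it was at the start of the episode above 0.03 m).
It fails at once if a bracket is rammed into a tray with more than 150 N (contact force between any of left_a, left_b, right_a and left_tray above 150 N or contact force between any of left_a, left_b, right_a and right_tray above 150 N).
It also fails if it takes over 72 s, if anything falls off the work surface, if the arm or the gripper's body presses on something with over 40 N, if the wrist force passes 120 N, or if a joint passes its speed limit or range.

### The arm

A 6-joint arm with a two-finger parallel gripper is mounted at the origin on the work surface. World frame = base frame: x ahead of the robot, y to its left, z up, the work surface at z = 0. Lengths are in m, angles in rad, forces in N, time in s.
With the tool pointing down it reaches from about 0.3 to 0.875 m from the base axis. Payload 6.4 kg.
Tool frame: the origin (TCP) lies at the very end of the fingers, on their centre line; the grasp point (between the pads) lies 19 mm behind it; z points along the fingers, y is the line along which they close (so a half turn about z gives the same grasp; the last joint's range is limited). The gripper opens to 85 mm and grips with 20 to 120 N. Pads are 22 mm wide; open, the fingers measure 114 mm over their backs; the gripper's body (76 mm by 85 mm) begins 54 mm behind the grasp point. The pads swing forward as they close: fully open they stand 13 mm farther back than shut.
Start: joints at [1.081, 0.181, 1.607, -0, 1.354, -0.206], TCP at [0.161, 0.552, 0.231] pointing down, gripper open.
Joint ranges: [-2.99, 2.99], [-0.89, 2.07], [0.3, 2.58], [-1.14, 4.28], [0, 2.63], [-3.12, 3.12]. Speed limits (rad/s): [2.57, 2.57, 3.01, 3.14, 3.14, 3.14].

### API

Orientations are given as a rotation vector (axis times angle).
In Python, from bench import readout, grab_frame, arm gives the robot as it stands.
- The arm moves only by the tool send_rows, never from a script. Its arguments are lists of equal length, an entry for each row: "jaw": the opening, from 0 (shut) to 1 (fully open); "travel": the shift along the world's x, y, z in m, a list of three; "spin": the turn about the world's z in degrees. A call has exactly 10 rows; each row shifts and turns the commanded pose from where the row before left it; what a row does not reach is not made up. A row lasts 1/12 s, in which the tool goes at most 41.7 mm and 7.16 degrees, less where a joint would pass 70% of its speed; a pose out of reach is approached as far as the arm can. A call is refused whole if a number of a shift passes 0.0417 or a number of a turn 7.16, either way. A call with a gripper value outside its range is refused whole. The fingers move at their own pace and stop on an object; the grip force is fixed at half the most. Time passes only in rows, so rows that do not move let the fingers close, or fill a call up. It gives the time, the measured TCP pose, the force, the opening and the grip force at its end, in the units of the state.
- readout.get_obs(): the state, without advancing time (a new reading comes with each control period).
- grab_frame(name): name is "scene" or "side" or "wrist"; returns a dict with "img" (420x560x3 uint8, blue, green, red), "depth" (420x560 float32, m along the optical axis (not along the pixel's ray), 0 where there is no reading), "mtx" (3x3 intrinsics, pixels), "rvec" (rotation vector, rad) and "tvec" (3), from world to camera coordinates, as OpenCV has them; the wrist camera has in their place "hand_eye" (4x4, takes a point from camera to tool coordinates, whose origin is the TCP and whose axes are the flange's). Camera axes: x right, y down, z forward; pixel columns grow to the right and rows downward; lengths in m; the calibration is good to about 2 mm. A picture is of the moment at which its call begins: read the wrist's pose just before it.
- arm.close_job(): hands the job in; it is judged then, once.
The state is a dict: "time_s": time; "joint_positions": joint angles; "qvel": joint speeds; "effort": joint torques, N m; "position": TCP position; "ee_rot": TCP orientation; "contact_force": force on the tool from outside, world axes, zero at the start; "wrist_torque": the same for the moment, N m; "opening": finger opening in m; "gripper_force": force on a finger pad.
Only numpy, scipy, OpenCV 4.12 (cv2) and the standard library are available. Lean on these libraries where they do the work, as an engineer would, in place of code of your own. Each camera call takes 0.05 s, during which the arm holds its last target. There are 200 camera calls.

## Working session

There is one attempt and no reset: what is moved stays moved. The work goes in short steps, Python scripts to look and compute and a tool call to move; the robot and the scene stay as the last step left them, time stands still between calls to the robot, and variables do not carry over. Pictures are saved under pics/ and viewed, at most 10 in all, crops included, and the job is handed in when it is done.

Besides the shell and the picture viewer there is one more tool, called after "Emit:" in YAML: its name, and indented under it one key for each argument. send_rows: Moves the arm, as the interface text tells. Its arguments: {"type":"object","properties":{"jaw":{"type":"array"},"travel":{"type":"array"},"spin":{"type":"array"}},"required":["jaw","travel","spin"]}

```bash
mkdir -p pics; ls; cat > h.py <<'E'
import numpy as np,cv2
from bench import readout,grab_frame,arm
def save(n,f): cv2.imwrite(f'pics/{n}.png',f['img'])
def cloud(f,T=None):
    d=f['depth'];K=f['mtx'];v,u=np.mgrid[:d.shape[0],:d.shape[1]]
    P=np.stack([(u-K[0,2])/K[0,0]*d,(v-K[1,2])/K[1,1]*d,d],-1)
    if 'rvec' in f:
        R=cv2.Rodrigues(np.array(f['rvec'],float))[0];return (P-np.array(f['tvec']).ravel())@R
    H=np.array(f['hand_eye']);P=P@H[:3,:3].T+H[:3,3]
    p,r=T;return P@cv2.Rodrigues(np.array(r,float))[0].T+np.array(p)
E
python3 - <<'E'
from h import *
o=readout.get_obs();print(o)
for n in('scene','side'):
    f=grab_frame(n);save(n,f);np.save(f'pics/{n}.npy',f,allow_pickle=True);print(n,f['mtx'],f['rvec'],f['tvec'])
E
```

```text
pics
{'time_s': 0.0, 'joint_positions': array([ 1.08070317e+00,  1.81536537e-01,  1.60802132e+00, -3.22225273e-05,
        1.35377641e+00, -2.06281369e-01]), 'qvel': array([ 8.01692964e-04,  6.73908219e-04, -6.17544531e-05, -1.39443358e-04,
        6.28251482e-04,  1.25643060e-03]), 'effort': array([ 2.20091468e-03, -4.44861495e+01, -3.51343024e+01, -1.04160174e-04,
        9.45159554e-03, -1.04602466e-05]), 'position': array([0.16072627, 0.55150315, 0.23038024]), 'ee_rot': array([-4.44224952e-01, -3.10945564e+00,  2.58795063e-03]), 'contact_force': array([-0.80930593, -0.18025714,  0.62610151]), 'wrist_torque': array([-0.02082613,  0.00170116, -0.00441877]), 'gripper_force': 0.0, 'opening': 0.0855693473607693}
scene [[469.2319628    0.         277.29424107]
 [  0.         469.2319628  210.99838878]
 [  0.           0.           1.        ]] [ 1.39831091  1.98326881 -0.95174819] [ 0.05356327 -0.2462106   1.9904641 ]
side [[424.14716022   0.         281.99753403]
 [  0.         424.14716022 208.42498729]
 [  0.           0.           1.        ]] [ 2.37520543 -0.22444699  0.11411874] [-0.46781499  0.18943384  1.03476091]
```

View pics/scene.png

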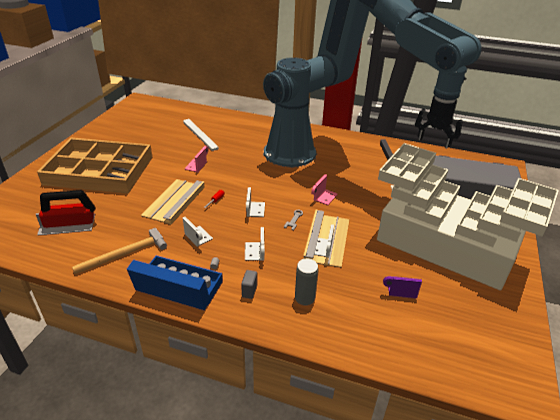

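View pics/side.png

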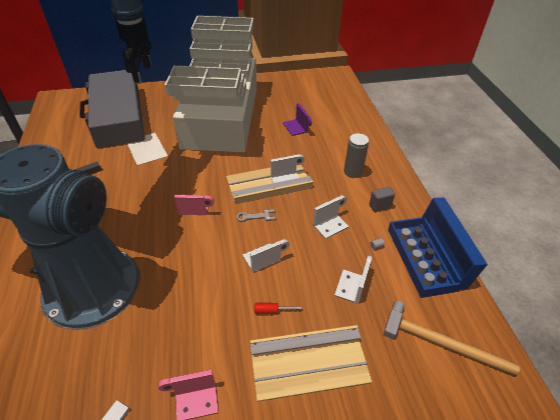

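Side view: the left-lipped tray (lip on its +y side) is at (310,360) and the right-lipped tray, with the seated bracket at (287,168), is at (268,180). Candidates for the loose brackets:
- White at (267,257), (330,217) and (355,280): these match the description.
- Pink at (193,205) and (192,393), and purple at (298,120): look-alikes to leave alone.
- White at (287,168): the fixed seated bracket.

Next I measure the poses from depth in both views.

```bash
cat > m.py <<'E'
from h import *
F={n:np.load(f'pics/{n}.npy',allow_pickle=True).item() for n in('scene','side')}
C={n:cloud(f) for n,f in F.items()}
side=F['side'];Cs=C['side']
def bracket(P):
    Z=P[:,2]; fl=P[(Z>.02)&(Z<.09)]; ft=P[(Z<.012)&(Z>.003)]
    top=P[(Z>.06)&(Z<.08)]
    d=np.linalg.svd(fl[:,:2]-fl[:,:2].mean(0),full_matrices=False)[2][0]
    return fl,ft,d
pts={}
for n in C:
    img=F[n]['img'];hsv=cv2.cvtColor(img,cv2.COLOR_BGR2HSV)
    m=(hsv[...,1]<60)&(hsv[...,2]>60)&(C[n][...,2]>.003)&(C[n][...,2]<.09)
    pts[n]=(m,C[n])
seeds={'A':(267,257),'B':(330,217),'C':(355,280),'S':(287,168)}
for k,(u,v) in seeds.items():
    c=np.median(Cs[v-3:v+4,u-3:u+4].reshape(-1,3),0)
    for n,(m,P) in pts.items():
        q=P[m&(np.hypot(P[...,0]-c[0],P[...,1]-c[1])<.075)]
        fl,ft,d=bracket(q)
        dn=np.array([-d[1],d[0]])
        s=fl[:,:2]@d;t=fl[:,:2]@dn
        tz=fl[fl[:,2]>.06]
        print(k,n,c.round(3),len(q),'zmax',np.percentile(q[:,2],99).round(4),'d',d.round(3),'ang',np.degrees(np.arctan2(d[1],d[0])).round(1),
         's',np.percentile(s,[1,99]).round(4),'t',np.percentile(t,[2,50,98]).round(4),'toptt',np.percentile(tz[:,:2]@dn,[2,98]).round(4) if len(tz) else 0,'foot',(ft[:,:2]@d).mean().round(4),(ft[:,:2]@dn).mean().round(4),'tops',np.percentile(tz[:,:2]@d,[1,99]).round(4) if len(tz) else 0,'lows',np.percentile((fl[fl[:,2]<.032])[:,:2]@d,[2,98]).round(4))
# trays by colour
for nm,(u0,u1,v0,v1) in {'L':(235,385,315,405),'R':(215,325,140,210)}.items():
    P=Cs[v0:v1,u0:u1].reshape(-1,3);P=P[(P[:,2]>.018)&(P[:,2]<.030)]
    r=cv2.minAreaRect((P[:,:2]*1000).astype(np.float32));print(nm,len(P),r,np.percentile(P[:,2],[5,50,95]).round(4))
E
python3 m.py
python3 - <<'E'
import cv2
a=cv2.imread('pics/side.png')
b=cv2.resize(a[140:310,220:400],None,fx=3.4,fy=3.4,interpolation=cv2.INTER_CUBIC);cv2.imwrite('pics/crop.png',b)
E
```

```text
A scene [ 0.434 -0.019  0.038] 300 zmax 0.0758 d [0.955 0.296] ang 17.2 s [0.3626 0.47  ] t [-0.1474 -0.1421 -0.1376] toptt [-0.1475 -0.1378] foot 0.4095 -0.1152 tops [0.3617 0.4677] lows [0.3985 0.4459]
A side [ 0.434 -0.019  0.038] 729 zmax 0.0738 d [-0.954 -0.299] ang -162.6 s [-0.4657 -0.365 ] t [0.1403 0.1481 0.1508] toptt [0.1398 0.15  ] foot -0.3924 0.1193 tops [-0.4651 -0.3658] lows [-0.4423 -0.3649]
B scene [0.634 0.103 0.01 ] 378 zmax 0.0761 d [0.937 0.349] ang 20.4 s [0.5762 0.6801] t [-0.1218 -0.1186 -0.1155] toptt [-0.1218 -0.1155] foot 0.6187 -0.1477 tops [0.5758 0.6796] lows [0.6557 0.66  ]
B side [0.634 0.103 0.01 ] 873 zmax 0.074 d [-0.93  -0.367] ang -158.5 s [-0.6748 -0.5737] t [0.1261 0.1338 0.1362] toptt [0.1254 0.1357] foot -0.6141 0.1587 tops [-0.6722 -0.5745] lows [-0.6525 -0.5744]
C scene [ 0.64  -0.107  0.008] 399 zmax 0.0752 d [0.509 0.861] ang 59.4 s [0.1748 0.2781] t [-0.6276 -0.6247 -0.6168] toptt [-0.6281 -0.6167] foot 0.228 -0.5896 tops [0.1764 0.2773] lows [0.1748 0.2527]
C side [ 0.64  -0.107  0.008] 754 zmax 0.0732 d [-0.538 -0.843] ang -122.6 s [-0.2924 -0.1941] t [0.6093 0.6142 0.6188] toptt [0.6093 0.6186] foot -0.2338 0.5846 tops [-0.2925 -0.195 ] lows [-0.2216 -0.1943]
S scene [0.551 0.3   0.04 ] 510 zmax 0.0809 d [0.877 0.48 ] ang 28.7 s [0.5577 0.6766] t [-0.0688 -0.0324  0.0189] toptt [-0.0193  0.0212] foot 0.6188 -0.0067 tops [0.5847 0.6766] lows [0.5582 0.659 ]
S side [0.551 0.3   0.04 ] 840 zmax 0.0798 d [-1.    -0.012] ang -179.3 s [-0.6103 -0.5039] t [-0.3018 -0.2919 -0.2366] toptt [-0.3052 -0.2875] foot -0.5549 -0.2906 tops [-0.6024 -0.5046] lows [-0.6123 -0.5042]
L 1560 ((509.3052062988281, -244.73080444335938), (32.46205139160156, 300.26324462890625), 88.1124267578125) [0.0225 0.0256 0.0286]
R 874 ((481.3235778808594, 351.14483642578125), (240.60989379882812, 263.023681640625), 7.2805914878845215) [0.0193 0.0256 0.0291]
```

View pics/crop.png

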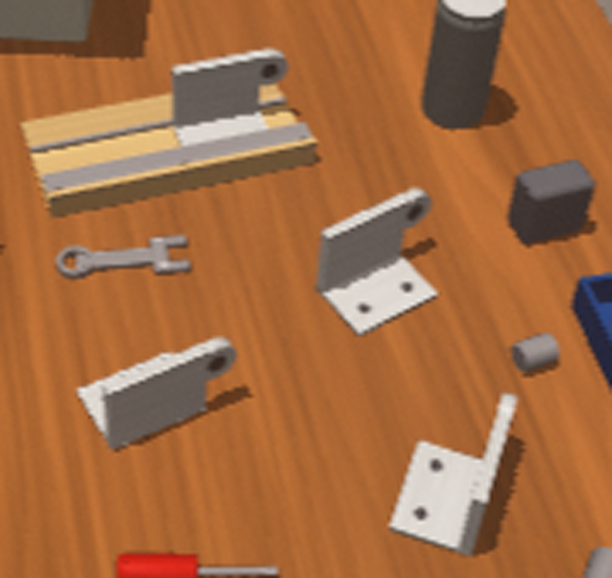

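The crop confirms the choice:
- (165,390): horn away, toe up-left, so left-hand (A).
- (375,270): toe on the right, so right-hand (B).
- (450,490): horn up, toe left, so left-hand (C).

Next are the tray poses.

```bash
cat > t.py <<'E'
from h import *
F={n:np.load(f'pics/{n}.npy',allow_pickle=True).item() for n in('scene','side')}
for n,f in F.items():
    P=cloud(f);h=cv2.cvtColor(f['img'],cv2.COLOR_BGR2HSV);
    for nm,(cx,cy) in {'L':(.515,-.27),'R':(.52,.28)}.items():
        box=(abs(P[...,0]-cx)<.2)&(abs(P[...,1]-cy)<.13)
        if nm=='R': box&=P[...,1]>.2
        else: box&=P[...,1]<-.17
        ply=box&(h[...,0]>15)&(h[...,0]<28)&(h[...,2]>110)&(P[...,2]<.04)&(P[...,2]>.002)
        lip=box&(h[...,1]<70)&(P[...,2]>.016)&(P[...,2]<.034)
        for k,m in(('ply',ply),('lip',lip)):
            m=cv2.morphologyEx(m.astype(np.uint8),cv2.MORPH_OPEN,np.ones((2,2)))
            _,lab,st,_=cv2.connectedComponentsWithStats(m)
            if k=='lip': m=lab==1+st[1:,4].argmax()
            q=P[m>0]
            r=cv2.minAreaRect((q[:,:2]*1000).astype(np.float32));print(n,nm,k,len(q),np.round(r[0],1),np.round(r[1],1),round(r[2],1),np.percentile(q[:,2],[5,50,95]).round(4))
            b=q[:,:2];x=b[:,0]
            if k=='lip':
                d=np.linalg.svd(b-b.mean(0),full_matrices=False)[2][0];d*=np.sign(d[0]);print('   ang',np.degrees(np.arctan2(d[1],d[0])).round(2),'mid',b.mean(0).round(4))
w=grab_frame('wrist');print(np.round(w['hand_eye'],3),w['mtx'])
E
python3 t.py
```

```text
scene L ply 953 [1036.5   22.1] [1533.3  219.3] 28.8 [0.0043 0.0094 0.0275]
scene L lip 218 [ 480.9 -241.6] [ 32.3 234.3] 86.3 [0.0222 0.0272 0.0316]
   ang -1.74 mid [ 0.4928 -0.2423]
scene R ply 1235 [1016.3  350.9] [1302.3  121.4] 6.7 [0.0033 0.0097 0.0296]
scene R lip 339 [1009.9  344.9] [1322.3   38.9] 10.7 [0.0089 0.0259 0.0303]
   ang 8.71 mid [0.5093 0.2496]
side L ply 5088 [ 429.5 -356.5] [558.2 272.6] 45.6 [0.0043 0.0076 0.0256]
side L lip 1185 [ 388.5 -384.9] [503.1 208.7] 55.4 [0.0081 0.0252 0.0278]
   ang 3.01 mid [ 0.4794 -0.2517]
side R ply 946 [ 474.2 -155.5] [1001.6  247. ] 87.8 [0.0056 0.01   0.0281]
side R lip 399 [ 374.2 -150.3] [981.3 219.7] 72.5 [0.0232 0.0264 0.0298]
   ang 17.36 mid [0.4958 0.2387]
[[-0.    -0.963 -0.271  0.069]
 [ 1.    -0.    -0.     0.001]
 [ 0.    -0.271  0.963 -0.142]
 [ 0.     0.     0.     1.   ]] [[361.34751406   0.         286.39125155]
 [  0.         361.34751406 212.43086418]
 [  0.           0.           1.        ]]
```

```bash
python3 - <<'E'
from h import *
F={n:np.load(f'pics/{n}.npy',allow_pickle=True).item() for n in('scene','side')}
for n,f in F.items():
    P=cloud(f)[f['depth']>0]
    for x in np.arange(.1,.6,.1):
        r=[]
        for y in np.arange(.1,.8,.1):
            q=P[(P[:,0]>x)&(P[:,0]<=x+.1)&(P[:,1]>y)&(P[:,1]<=y+.1)];r.append(round(float(np.percentile(q[:,2],99)),2) if len(q)>5 else None)
        print(n,round(x,1),r)
E
```

```text
scene 0.1 [0.01, 0.01, 0.65, 0.63, 0.6, 0.58, 0.1]
scene 0.2 [0.08, 0.07, 0.01, 0.59, 0.6, 0.22, 0.2]
scene 0.3 [0.07, 0.03, 0.01, 0.26, 0.26, 0.18, 0.26]
scene 0.4 [0.01, 0.03, 0.01, 0.26, 0.26, 0.17, 0.26]
scene 0.5 [0.01, 0.08, 0.08, 0.01, 0.01, 0.12, 0.26]
side 0.1 [0.01, 0.01, 0.01, 0.35, 0.47, 0.33, 0.07]
side 0.2 [0.07, 0.07, 0.01, 0.26, 0.26, 0.01, 0.17]
side 0.3 [0.07, 0.03, 0.01, 0.26, 0.26, None, 0.26]
side 0.4 [0.01, 0.03, 0.05, 0.26, 0.26, 0.17, 0.26]
side 0.5 [0.01, 0.08, 0.08, 0.01, 0.01, 0.08, 0.26]
```

Emit:
send_rows:
  jaw: [1, 1, 1, 1, 1, 1, 1, 1, 1, 1]
  travel:
    - [0, 0, 0.04]
    - [0, 0, 0.04]
    - [0, 0, 0.04]
    - [0.028, -0.029, 0]
    - [0.028, -0.029, 0]
    - [0.028, -0.029, 0]
    - [0.028, -0.029, 0]
    - [0.028, -0.029, 0]
    - [0.028, -0.029, 0]
    - [0.028, -0.029, 0]
  spin: [0, 0, 0, 0, 0, 0, 6, 6, 6, 5]

```text
time_s: 0.98
position: [0.3567, 0.3485, 0.3512]
ee_rot: [0.187, -3.136, -0.0]
contact_force: [0.4, 0.8, -0.6]
opening: 0.0854
gripper_force: 0.0
```

Emit:
send_rows:
  jaw: [1, 1, 1, 1, 1, 1, 1, 1, 1, 1]
  travel:
    - [0.028, -0.029, 0]
    - [0.028, -0.029, 0]
    - [0.028, -0.029, 0]
    - [0.028, -0.029, 0]
    - [0.028, -0.029, 0]
    - [0, 0, -0.03]
    - [0, 0, -0.02]
    - [0, 0, 0]
    - [0, 0, 0]
    - [0, 0, 0]
  spin: [0, 0, 0, 0, 0, 0, 0, 0, 0, 0]

```text
time_s: 1.82
position: [0.4963, 0.2055, 0.3026]
ee_rot: [-0.18, 3.135, 0.0]
contact_force: [0.7, -1.4, 0.4]
opening: 0.0851
gripper_force: 0.0
```

```bash
python3 - <<'E'
from h import *
o=readout.get_obs();f=grab_frame('wrist');print(o['time_s'],o['position'],o['ee_rot'],np.abs(o['qvel']).max());save('w1',f);f['pose']=(o['position'],o['ee_rot']);np.save('pics/w1.npy',f,allow_pickle=True)
E
```

```text
1.8167 [0.49627316 0.20551869 0.30255097] [-1.79504713e-01  3.13512369e+00  2.37311304e-04] 0.016767173699461218
```

View pics/w1.png

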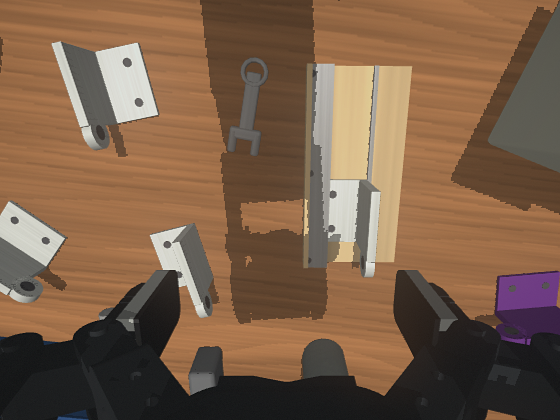

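Wrist view: right tray at (360,165) with its lip on the left at x≈320 and its ridge at x≈375. B is at (185,265), A at (105,90) and C at (30,255).

```bash
cat > w.py <<'E'
from h import *
def meas(name,boxes,tray=None):
    f=np.load(f'pics/{name}.npy',allow_pickle=True).item();P=cloud(f,f['pose']);ok=f['depth']>0
    print('bench z',np.median(P[ok&(abs(P[...,2])<.004)][:,2]).round(4))
    for k,(u0,u1,v0,v1,sgn,ang) in boxes.items():   # ang: coarse horn heading
        sl=np.s_[v0:v1,u0:u1];S=cv2.cvtColor(f['img'],cv2.COLOR_BGR2HSV)[sl][...,1];Q=P[sl];o=ok[sl]&(S<70)
        top=Q[o&(Q[...,2]>.055)&(Q[...,2]<.085)];foot=Q[o&(Q[...,2]>.003)&(Q[...,2]<.0095)]
        d=np.linalg.svd(top[:,:2]-top[:,:2].mean(0),full_matrices=False)[2][0]
        if d@[np.cos(np.radians(ang)),np.sin(np.radians(ang))]<0:d=-d
        n=np.array([-d[1],d[0]])
        s=np.percentile(top[:,:2]@d,[1,99]);t=np.percentile(top[:,:2]@n,[3,50,97])
        tf=np.percentile(foot[:,:2]@n,[2,98]);sf=np.percentile(foot[:,:2]@d,[2,98]);zt=np.percentile(top[:,2],[50,95])
        so=np.mean([s[0]+.04,s[1]-.065]);tm=(t[0]+t[2])/2
        print(k,'ang',np.degrees(np.arctan2(d[1],d[0])).round(2),'s',s.round(4),'t',t.round(4),'foot s',sf.round(4),'t',tf.round(4),'ztop',zt.round(4),'flange ctr',(so*d+tm*n).round(4),'toe->flange',((tf[1]-.055) if sgn>0 else (tf[0]+.055)).round(4))
    if tray:
        u0,u1,v0,v1,ang=tray;sl=np.s_[v0:v1,u0:u1];Q=P[sl];o=ok[sl]
        a=Q[o&(Q[...,2]>.003)&(Q[...,2]<.03)];h=cv2.cvtColor(f['img'],cv2.COLOR_BGR2HSV)[sl]
        r=cv2.minAreaRect((a[:,:2]*1000).astype(np.float32));print('tray',np.round(r[0],1),np.round(r[1],1),round(r[2],2))
        lip=Q[o&(h[...,1]<70)&(Q[...,2]>.02)&(Q[...,2]<.03)]
        d=np.linalg.svd(lip[:,:2]-lip[:,:2].mean(0),full_matrices=False)[2][0];d*=np.sign(d[0]);n=np.array([-d[1],d[0]])
        print('lip ang',np.degrees(np.arctan2(d[1],d[0])).round(2),'t',np.percentile(lip[:,:2]@n,[2,98]).round(4),'s',np.percentile(lip[:,:2]@d,[1,99]).round(4),'z',np.median(lip[:,2]).round(4),
          'all t',np.percentile(a[:,:2]@n,[.5,99.5]).round(4),'s',np.percentile(a[:,:2]@d,[.5,99.5]).round(4),'floor z',np.median(Q[o&(h[...,1]>70)&(Q[...,2]<.015)&(Q[...,2]>.003)][:,2]).round(4))
        fl=Q[o&(Q[...,2]>.045)&(Q[...,2]<.09)]
        if len(fl)>20: print('seated flange t',np.percentile(fl[:,:2]@n,[3,50,97]).round(4),'s',np.percentile(fl[:,:2]@d,[1,99]).round(4))
        rd=Q[o&(h[...,1]<70)&(Q[...,2]<.014)&(Q[...,2]>.006)];t=rd[:,:2]@n
        hs,e=np.histogram(t,bins=np.arange(t.min(),t.max(),.003));print('grey low t peaks',[(round(e[i],4),int(hs[i])) for i in hs.argsort()[::-1][:4]])
E
python3 - <<'E'
from w import *
meas('w1',{'B':(145,215,218,320,-1,21),'A':(45,165,35,155,1,17)},(295,420,55,285,0))
E
```

```text
bench z -0.0003
B ang 21.3 s [0.5749 0.6742] t [-0.1303 -0.1232 -0.1207] foot s [0.575  0.6511] t [-0.18   -0.1209] ztop [0.0687 0.0706] flange ctr [0.6158 0.1054] toe->flange -0.125
A ang 17.47 s [0.3657 0.4672] t [-0.1475 -0.1397 -0.1377] foot s [0.3662 0.4427] t [-0.1384 -0.0886] ztop [0.0683 0.0707] flange ctr [ 0.4281 -0.0148] toe->flange -0.1436
tray [489.8 287.4] [240.5 120.6] 6.26
lip ang 7.18 t [0.1699 0.2297] s [0.403  0.6379] z 0.0237 all t [0.163  0.2837] s [0.4028 0.64  ] floor z 0.0057
seated flange t [0.2289 0.2316 0.2392] s [0.5319 0.6324]
grey low t peaks [(np.float64(0.242), 311), (np.float64(0.245), 167), (np.float64(0.227), 159), (np.float64(0.215), 154)]
```

Emit:
send_rows:
  jaw: [1, 1, 1, 1, 1, 1, 1, 1, 1, 1]
  travel:
    - [0.024, -0.02, -0.027]
    - [0.024, -0.02, -0.027]
    - [0.024, -0.02, -0.027]
    - [0.024, -0.02, -0.027]
    - [0.024, -0.02, -0.027]
    - [0, 0, -0.04]
    - [0, 0, -0.035]
    - [0, 0, -0.03]
    - [0, 0, -0.02]
    - [0, 0, -0.007]
  spin: [5, 5, 4.8, 0, 0, 0, 0, 0, 0, 0]

```text
time_s: 2.7
position: [0.6145, 0.1057, 0.0317]
ee_rot: [0.582, -3.083, -0.001]
contact_force: [-1.3, 0.2, 0.3]
opening: 0.0853
gripper_force: 0.0
```

Emit:
send_rows:
  jaw: [1, 0, 0, 0, 0, 0, 0, 0, 0, 0]
  travel:
    - [0, 0, 0]
    - [0, 0, 0]
    - [0, 0, 0]
    - [0, 0, 0]
    - [0, 0, 0]
    - [0, 0, 0]
    - [0, 0, 0]
    - [0, 0, 0]
    - [0, 0, 0]
    - [0, 0, 0]
  spin: [0, 0, 0, 0, 0, 0, 0, 0, 0, 0]

```text
time_s: 3.53
position: [0.6166, 0.1049, 0.035]
ee_rot: [-0.581, 3.086, -0.001]
contact_force: [-0.5, -0.8, 6.1]
opening: 0.0093
gripper_force: 59.5
```

Emit:
send_rows:
  jaw: [0, 0, 0, 0, 0, 0, 0, 0, 0, 0]
  travel:
    - [0, 0, 0.02]
    - [0, 0, 0.035]
    - [0, 0, 0.035]
    - [-0.0245, 0.0255, 0]
    - [-0.0245, 0.0255, 0]
    - [-0.0245, 0.0255, 0]
    - [-0.0245, 0.0255, 0]
    - [-0.0245, 0.0255, 0]
    - [-0.0245, 0.0255, 0]
    - [-0.0245, 0.0255, 0]
  spin: [0, 0, 0, 0, -3, -3, -3, -3, -3, 0]

```text
time_s: 4.37
position: [0.4422, 0.2844, 0.1234]
ee_rot: [0.168, -3.135, 0.0]
contact_force: [1.2, 0.8, -2.6]
opening: 0.0094
gripper_force: 59.0
```

Emit:
send_rows:
  jaw: [0, 0, 0, 0, 0, 0, 0, 0, 0, 0]
  travel:
    - [-0.0235, 0.0265, 0]
    - [0, 0, -0.02]
    - [0, 0, -0.03]
    - [0, 0, -0.015]
    - [0, 0, 0]
    - [0, 0, 0]
    - [0, 0, 0]
    - [0, 0, 0]
    - [0, 0, 0]
    - [0, 0, 0]
  spin: [0, 0, 0, 0, 0, 0, 0, 0, 0, 0]

```text
time_s: 5.2
position: [0.4218, 0.3103, 0.0603]
ee_rot: [-0.172, 3.135, 0.001]
contact_force: [0.9, 0.2, -2.9]
opening: 0.0096
gripper_force: 59.1
```

```bash
python3 - <<'E'
from h import *
o=readout.get_obs();f=grab_frame('wrist');print(o['time_s'],o['position'],o['ee_rot'],o['contact_force']);save('w2',f);f['pose']=(o['position'],o['ee_rot']);np.save('pics/w2.npy',f,allow_pickle=True)
E
```

```text
5.2 [0.42183069 0.31033042 0.06032531] [-1.72479762e-01  3.13505206e+00  1.09844681e-03] [ 0.86384099  0.24273624 -2.86710464]
```

View pics/w2.png

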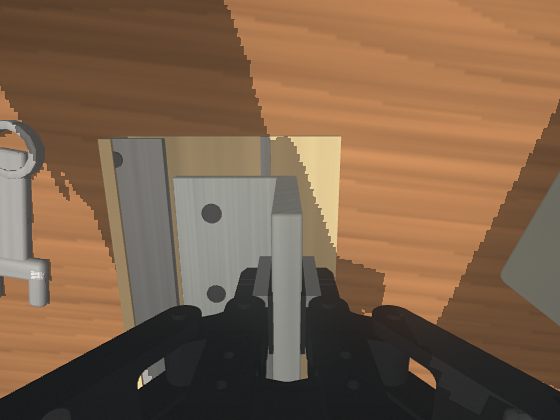

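The wrist view shows the bracket gripped by its flange at (287,290). Its toe edge (x≈178) lies just clear of the lip's inner edge (x≈165). Now the clearances at close range.

```bash
cat > c.py <<'E'
from h import *
def close(name,cen,yaw,sgn):
    # sgn +1: left tray (lip +y), -1: right; reports in tray frame, y mirrored so lip is +
    f=np.load(f'pics/{name}.npy',allow_pickle=True).item();P=cloud(f,f['pose']);a=np.radians(yaw)
    d=P[...,:2]-np.array(cen);x=d@[np.cos(a),np.sin(a)];y=sgn*(d@[-np.sin(a),np.cos(a)]);z=P[...,2]
    S=cv2.cvtColor(f['img'],cv2.COLOR_BGR2HSV);V=S[...,2];S=S[...,1];ok=(f['depth']>0)&(abs(y)<.075)&(abs(x)<.125)
    g=f['pose'][0][:2]-np.array(cen);print('tcp tray x,y',(g@[np.cos(a),np.sin(a)]).round(4),(sgn*(g@[-np.sin(a),np.cos(a)])).round(4))
    for x0 in(-.11,-.10,-.09,-.08,-.07,20):
        m=ok&(abs(x-x0)<.004) if x0<5 else ok
        lip=m&(S<70)&(z>.0195)&(z<.0265)&(y>.015);ply=m&(z<.009)&(z>.003)
        ft=m&(S<60)&(z>.028)&(z<.042)&(y<.05)&(y>-.05)
        rg=m&(S<70)&(z<.0135)&(z>.007)&(y<0)
        q=lambda a,m,p:np.percentile(a[m],p).round(4) if m.sum()>8 else None
        print(x0,'lip y',q(y,lip,[2,98]),'z',q(z,lip,50),'floor z',q(z,ply,50),'foot y',q(y,ft,[2,98]),'z',q(z,ft,[10,50,90]),'ridge y',q(y,rg,[3,97]),'z',q(z,rg,50))
    return x,y,z,S,ok
E
python3 - <<'E'
from c import *
close('w2',(.4898,.2874),6.26,-1)
E
```

```text
tcp tray x,y -0.0651 -0.0302
-0.11 lip y [0.0301 0.0538] z 0.0238 floor z 0.0056 foot y None z None ridge y [-0.0215 -0.0172] z 0.0097
-0.1 lip y [0.0301 0.0538] z 0.0235 floor z 0.0057 foot y [-0.0328  0.0229] z [0.0298 0.0309 0.0319] ridge y [-0.0215 -0.0171] z 0.0095
-0.09 lip y [0.0301 0.0539] z 0.0236 floor z 0.0056 foot y [-0.0228  0.023 ] z [0.0301 0.0309 0.0318] ridge y None z None
-0.08 lip y [0.0301 0.0539] z 0.0236 floor z 0.0056 foot y [-0.0221  0.0231] z [0.0302 0.031  0.0318] ridge y None z None
-0.07 lip y [0.0301 0.054 ] z 0.0235 floor z 0.0056 foot y [-0.0219  0.0231] z [0.0302 0.0309 0.0317] ridge y None z None
20 lip y [0.0301 0.054 ] z 0.0236 floor z 0.0056 foot y [-0.0232  0.0232] z [0.0301 0.0309 0.0318] ridge y [-0.0217 -0.0171] z 0.0096
```

Emit:
send_rows:
  jaw: [0, 0, 0, 0, 0, 0, 0, 0, 0, 0]
  travel:
    - [0, 0, -0.008]
    - [0, 0, -0.0058]
    - [0, 0, 0]
    - [0.0005, -0.0044, 0]
    - [0.0005, -0.0044, 0]
    - [0.0005, -0.0044, 0]
    - [0.0005, -0.0044, 0]
    - [0.0004, -0.0044, 0]
    - [0, 0, 0]
    - [0, 0, 0]
  spin: [0, 0, 0, 0, 0, 0, 0, 0, 0, 0]

```text
time_s: 6.08
position: [0.4232, 0.2886, 0.0455]
ee_rot: [0.171, -3.137, -0.003]
contact_force: [-1.4, 7.1, -3.1]
opening: 0.0094
gripper_force: 59.0
```

Emit:
send_rows:
  jaw: [0, 0, 0, 0, 0, 0, 0, 0, 0, 0]
  travel:
    - [0, 0, -0.002]
    - [0, 0, -0.002]
    - [0, 0, -0.001]
    - [0, 0, 0]
    - [0, 0, 0]
    - [0, 0, 0]
    - [0, 0, 0]
    - [0, 0, 0]
    - [0, 0, 0]
    - [0, 0, 0]
  spin: [0, 0, 0, 0, 0, 0, 0, 0, 0, 0]

```text
time_s: 6.92
position: [0.4238, 0.289, 0.0411]
ee_rot: [-0.172, 3.136, 0.003]
contact_force: [-1.4, 7.1, 1.1]
opening: 0.0091
gripper_force: 59.8
```

Emit:
send_rows:
  jaw: [0.3, 0.5, 0.6, 0.6, 0.6, 0.6, 0.6, 0.6, 0.6, 0.6]
  travel:
    - [0, 0, 0]
    - [0, 0, 0]
    - [0, 0, 0]
    - [0, 0, 0]
    - [0, 0, 0.02]
    - [0, 0, 0.04]
    - [0, 0, 0.04]
    - [0, 0, 0.04]
    - [0, 0, 0.03]
    - [0, 0, 0]
  spin: [0, 0, 0, 0, 0, 0, 0, 0, 0, 0]

```text
time_s: 7.75
position: [0.4273, 0.2894, 0.218]
ee_rot: [-0.173, 3.125, 0.005]
contact_force: [1.2, 0.9, 0.8]
opening: 0.0511
gripper_force: 0.0
```

```bash
cat > s.py <<'E'
from c import *
import sys
def shot(n):
    o=readout.get_obs();f=grab_frame('wrist');print(o['time_s'],o['position'],o['ee_rot'],o['contact_force']);save(n,f);f['pose']=(o['position'],o['ee_rot']);np.save(f'pics/{n}.npy',f,allow_pickle=True)
def seated(n,cen,yaw,sgn,x0,x1):
    x,y,z,S,ok=close(n,cen,yaw,sgn)
    m=ok&(S<60)&(x>x0)&(x<x1)
    ft=m&(z>.008)&(z<.016)&(y>-.006)&(y<.028);fl=m&(z>.04)&(z<.09)&(y<.02)&(y>-.05)
    pf=np.polyfit(x[fl],y[fl],1)
    print('foot z',np.percentile(z[ft],[10,50,90]).round(4),'flange y',np.percentile(y[fl],[3,50,97]).round(4),'x',np.percentile(x[fl],[1,99]).round(4),'ztop',np.percentile(z[fl],95).round(4),'slope',pf[0].round(3))
E
python3 - <<'E'
from s import *
shot('w3');seated('w3',(.4898,.2874),6.26,-1,-.12,.008)
E
```

```text
7.75 [0.42726807 0.28939901 0.21803381] [-0.17251696  3.12482391  0.00548046] [1.1755768  0.94475845 0.81378271]
tcp tray x,y -0.0619 -0.0088
-0.11 lip y [0.0305 0.0538] z 0.0237 floor z 0.0057 foot y None z None ridge y [-0.0218 -0.017 ] z 0.0095
-0.1 lip y [0.0302 0.0537] z 0.0236 floor z 0.0056 foot y [-0.0162 -0.007 ] z [0.0328 0.0345 0.035 ] ridge y [-0.0209 -0.    ] z 0.0113
-0.09 lip y [0.0303 0.0541] z 0.0236 floor z 0.0056 foot y None z None ridge y [-0.021  -0.0009] z 0.0117
-0.08 lip y [0.0306 0.0539] z 0.0236 floor z 0.0057 foot y None z None ridge y [-0.0211 -0.0008] z 0.0115
-0.07 lip y [0.0303 0.0542] z 0.0238 floor z 0.0057 foot y None z None ridge y [-0.0212 -0.0007] z 0.0111
20 lip y [0.0303 0.0539] z 0.0237 floor z 0.0057 foot y [-0.0162 -0.007 ] z [0.0328 0.0345 0.035 ] ridge y [-0.0216 -0.0006] z 0.0108
foot z [0.0108 0.0118 0.0127] flange y [-0.0164 -0.0117 -0.0069] x [-0.1031 -0.0037] ztop 0.0769 slope 0.003
```

Emit:
send_rows:
  jaw: [0.6, 1, 1, 1, 1, 1, 1, 1, 1, 1]
  travel:
    - [0.003, -0.04, 0.01]
    - [0.003, -0.04, 0.01]
    - [0.003, -0.04, 0.01]
    - [0.003, -0.04, 0.01]
    - [0.003, -0.04, 0.01]
    - [0.003, -0.04, 0.01]
    - [0.003, -0.04, 0]
    - [0.003, -0.04, 0]
    - [0.003, -0.04, 0]
    - [0.003, -0.04, 0]
  spin: [0, 0, 0, 0, 0, 0, 0, 0, 0, 0]

```text
time_s: 8.63
position: [0.4523, -0.1138, 0.2689]
ee_rot: [0.172, -3.135, -0.002]
contact_force: [0.3, 0.5, 0.7]
opening: 0.0854
gripper_force: 0.0
```

Emit:
send_rows:
  jaw: [1, 1, 1, 1, 1, 1, 1, 1, 1, 1]
  travel:
    - [0, -0.04, 0]
    - [0, 0, 0]
    - [0, 0, 0]
    - [0, 0, 0]
    - [0, 0, 0]
    - [0, 0, 0]
    - [0, 0, 0]
    - [0, 0, 0]
    - [0, 0, 0]
    - [0, 0, 0]
  spin: [0, 0, 0, 0, 0, 0, 0, 0, 0, 0]

```text
time_s: 9.47
position: [0.4535, -0.1515, 0.2706]
ee_rot: [-0.174, 3.136, -0.0]
contact_force: [-0.2, 0.8, 0.2]
opening: 0.0854
gripper_force: 0.0
```

```bash
python3 - <<'E'
from s import *
shot('w4')
E
```

```text
9.4667 [ 0.45353392 -0.15146878  0.27063329] [-1.74473251e-01  3.13648309e+00 -3.50797756e-04] [-0.24793236  0.79573037  0.17004353]
```

View pics/w4.png

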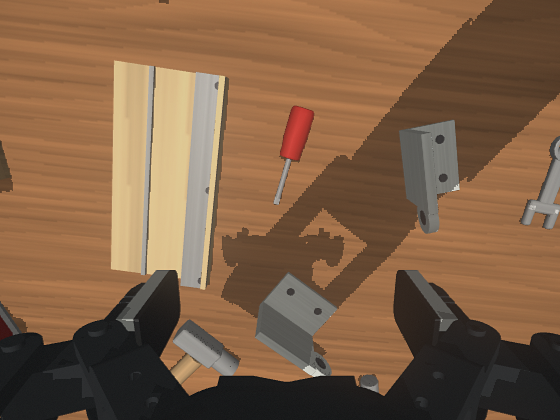

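Left tray fully in view (115–225, 62–290), with its ridge at x≈150 and lip at x≈200. A is at (430,175). C is at (290,320), with a hammer head at (205,345) and the socket at (370,383) near it.

```bash
python3 - <<'E'
from w import *
meas('w4',{'A':(395,462,115,240,1,17),'C':(250,340,268,380,1,58)},(100,235,55,300,0))
f=np.load('pics/w4.npy',allow_pickle=True).item();P=cloud(f,f['pose'])
for u,v in((200,335),(225,360),(180,330),(368,381)):print(u,v,P[v,u].round(3))
E
```

```text
bench z -0.0003
A ang 17.57 s [0.3644 0.4642] t [-0.1496 -0.1468 -0.14  ] foot s [0.3647 0.442 ] t [-0.1494 -0.0904] ztop [0.0687 0.0706] flange ctr [ 0.4268 -0.0168] toe->flange -0.1454
C ang 58.64 s [0.1833 0.2826] t [-0.6217 -0.6138 -0.612 ] foot s [0.1841 0.2615] t [-0.613  -0.5631] ztop [0.0682 0.0704] flange ctr [ 0.6414 -0.1328] toe->flange -0.6181
tray [ 476.9 -288. ] [120.8 240.3] 88.02
lip ang -2.0 t [-0.2408 -0.2113] s [0.3685 0.6032] z 0.0237 all t [-0.3306 -0.2111] s [0.3674 0.6044] floor z 0.0057
grey low t peaks [(np.float64(-0.2916), 569), (np.float64(-0.2946), 310), (np.float64(-0.2886), 220), (np.float64(-0.2496), 0)]
200 335 [ 0.668 -0.237  0.017]
225 360 [ 0.697 -0.202  0.022]
180 330 [ 0.664 -0.262  0.015]
368 381 [ 0.386 -0.158  0.413]
```

Emit:
send_rows:
  jaw: [1, 1, 1, 1, 1, 1, 1, 1, 1, 1]
  travel:
    - [-0.0053, 0.027, -0.027]
    - [-0.0053, 0.027, -0.027]
    - [-0.0053, 0.027, -0.027]
    - [-0.0053, 0.027, -0.027]
    - [-0.0053, 0.0267, -0.027]
    - [0, 0, -0.04]
    - [0, 0, -0.03]
    - [0, 0, -0.02]
    - [0, 0, -0.01]
    - [0, 0, 0]
  spin: [4, 4, 3.2, 0, 0, 0, 0, 0, 0, 0]

```text
time_s: 10.35
position: [0.4252, -0.0166, 0.0336]
ee_rot: [0.478, -3.101, -0.003]
contact_force: [0.0, 0.6, -0.0]
opening: 0.0855
gripper_force: 0.0
```

Emit:
send_rows:
  jaw: [1, 0, 0, 0, 0, 0, 0, 0, 0, 0]
  travel:
    - [0, 0, 0]
    - [0, 0, 0]
    - [0, 0, 0]
    - [0, 0, 0]
    - [0, 0, 0]
    - [0, 0, 0]
    - [0, 0, 0]
    - [0, 0, 0]
    - [0, 0, 0]
    - [0, 0, 0]
  spin: [0, 0, 0, 0, 0, 0, 0, 0, 0, 0]

```text
time_s: 11.18
position: [0.4271, -0.017, 0.0359]
ee_rot: [-0.478, 3.105, 0.0]
contact_force: [-0.8, 1.4, 6.3]
opening: 0.0091
gripper_force: 58.9
```

Emit:
send_rows:
  jaw: [0, 0, 0, 0, 0, 0, 0, 0, 0, 0]
  travel:
    - [0, 0, 0.02]
    - [0, 0, 0.03]
    - [0, 0, 0.03]
    - [-0.002, -0.0376, 0]
    - [-0.002, -0.0376, 0]
    - [-0.002, -0.0376, 0]
    - [-0.002, -0.0376, 0]
    - [-0.002, -0.0376, 0]
    - [-0.002, -0.0376, 0]
    - [-0.002, -0.0376, 0]
  spin: [0, 0, 0, 0, -4, -4, -4, -4, -3.5, 0]

```text
time_s: 12.02
position: [0.412, -0.2818, 0.1149]
ee_rot: [-0.06, -3.14, -0.001]
contact_force: [1.8, 0.5, -3.5]
opening: 0.009
gripper_force: 59.3
```

Emit:
send_rows:
  jaw: [0, 0, 0, 0, 0, 0, 0, 0, 0, 0]
  travel:
    - [-0.0023, -0.0376, 0]
    - [0, 0, -0.02]
    - [0, 0, -0.025]
    - [0, 0, -0.01]
    - [0, 0, 0]
    - [0, 0, 0]
    - [0, 0, 0]
    - [0, 0, 0]
    - [0, 0, 0]
    - [0, 0, 0]
  spin: [0, 0, 0, 0, 0, 0, 0, 0, 0, 0]

```text
time_s: 12.85
position: [0.4112, -0.3183, 0.0615]
ee_rot: [0.053, 3.14, -0.002]
contact_force: [-0.4, -0.6, -2.7]
opening: 0.0089
gripper_force: 59.6
```

```bash
python3 - <<'E'
from s import *
shot('w5');close('w5',(.4769,-.288),-1.98,1)
E
```

```text
12.85 [ 0.41121024 -0.31830524  0.06152621] [ 5.34755824e-02  3.13994275e+00 -2.27523089e-03] [-0.35634662 -0.6464649  -2.67805435]
tcp tray x,y -0.0646 -0.0326
-0.11 lip y [0.0298 0.0533] z 0.0237 floor z 0.0056 foot y None z None ridge y [-0.0221 -0.0173] z 0.0095
-0.1 lip y [0.0298 0.0535] z 0.0236 floor z 0.0057 foot y [-0.0336  0.0215] z [0.0302 0.0312 0.0323] ridge y [-0.022  -0.0172] z 0.0095
-0.09 lip y [0.0298 0.0535] z 0.0236 floor z 0.0056 foot y [-0.0243  0.0217] z [0.0305 0.0313 0.0321] ridge y None z None
-0.08 lip y [0.0298 0.0534] z 0.0237 floor z 0.0056 foot y [-0.0229  0.0218] z [0.0305 0.0313 0.0321] ridge y None z None
-0.07 lip y [0.0298 0.0535] z 0.0236 floor z 0.0056 foot y [-0.0231  0.0219] z [0.0304 0.0312 0.032 ] ridge y None z None
20 lip y [0.0298 0.0535] z 0.0236 floor z 0.0057 foot y [-0.0243  0.0219] z [0.0304 0.0313 0.0321] ridge y [-0.0221 -0.0173] z 0.0096
```

Emit:
send_rows:
  jaw: [0, 0, 0, 0, 0, 0, 0, 0, 0, 0]
  travel:
    - [0, 0, -0.008]
    - [0, 0, -0.0053]
    - [0, 0, 0]
    - [0.0002, 0.0047, 0]
    - [0.0002, 0.0047, 0]
    - [0.0002, 0.0047, 0]
    - [0.0002, 0.0047, 0]
    - [0, 0.0047, 0]
    - [0, 0, 0]
    - [0, 0, 0]
  spin: [0, 0, 0, 0, 0, 0, 0, 0, 0, 0]

```text
time_s: 13.73
position: [0.4114, -0.2956, 0.0476]
ee_rot: [0.053, 3.141, -0.006]
contact_force: [-1.4, -7.0, -6.6]
opening: 0.009
gripper_force: 58.9
```

Emit:
send_rows:
  jaw: [0, 0, 0, 0, 0, 0, 0, 0, 0, 0]
  travel:
    - [0, 0, -0.002]
    - [0, 0, -0.002]
    - [0, 0, -0.0018]
    - [0, 0, 0]
    - [0, 0, 0]
    - [0, 0, 0]
    - [0, 0, 0]
    - [0, 0, 0]
    - [0, 0, 0]
    - [0, 0, 0]
  spin: [0, 0, 0, 0, 0, 0, 0, 0, 0, 0]

```text
time_s: 14.57
position: [0.4125, -0.2966, 0.0427]
ee_rot: [0.054, 3.139, -0.008]
contact_force: [-1.1, -6.2, -2.0]
opening: 0.0095
gripper_force: 59.8
```

Emit:
send_rows:
  jaw: [0.3, 0.5, 0.6, 0.6, 0.6, 0.6, 0.6, 0.6, 0.6, 0.6]
  travel:
    - [0, 0, 0]
    - [0, 0, 0]
    - [0, 0, 0]
    - [0, 0, 0]
    - [0, 0, 0.02]
    - [0, 0, 0.04]
    - [0, 0, 0.04]
    - [0, 0, 0.04]
    - [0, 0, 0.03]
    - [0, 0, 0]
  spin: [0, 0, 0, 0, 0, 0, 0, 0, 0, 0]

```text
time_s: 15.4
position: [0.4142, -0.2971, 0.2189]
ee_rot: [0.053, 3.133, -0.014]
contact_force: [0.3, -1.0, 0.5]
opening: 0.0511
gripper_force: 0.0
```

```bash
python3 - <<'E'
from s import *
shot('w6');seated('w6',(.4769,-.288),-1.98,1,-.12,.008)
E
```

```text
15.4 [ 0.41421057 -0.2971177   0.21886664] [ 0.05346143  3.13274304 -0.01398981] [ 0.29799437 -1.03445308  0.48947946]
tcp tray x,y -0.0623 -0.0113
-0.11 lip y [0.03   0.0533] z 0.0238 floor z 0.0057 foot y None z None ridge y [-0.0215 -0.0177] z 0.0099
-0.1 lip y [0.0301 0.0532] z 0.0236 floor z 0.0058 foot y [-0.0159 -0.0074] z [0.0294 0.0379 0.0393] ridge y [-0.0216 -0.0006] z 0.0101
-0.09 lip y [0.03   0.0538] z 0.0237 floor z 0.0057 foot y None z None ridge y [-0.0216 -0.0005] z 0.0113
-0.08 lip y [0.0301 0.0534] z 0.0237 floor z 0.0057 foot y None z None ridge y [-0.0218 -0.0004] z 0.0108
-0.07 lip y [0.0299 0.0536] z 0.0237 floor z 0.0057 foot y None z None ridge y [-0.0218 -0.0003] z 0.0116
20 lip y [0.03   0.0534] z 0.0237 floor z 0.0057 foot y [-0.0159 -0.0074] z [0.0294 0.0379 0.0393] ridge y [-0.0219 -0.0004] z 0.0101
foot z [0.0111 0.0121 0.0131] flange y [-0.0156 -0.0115 -0.0066] x [-0.102  -0.0025] ztop 0.0774 slope 0.0
```

Emit:
send_rows:
  jaw: [1, 1, 1, 1, 1, 1, 1, 1, 1, 1]
  travel:
    - [0.0286, 0.0204, 0]
    - [0.0286, 0.0204, 0]
    - [0.0286, 0.0204, 0]
    - [0.0286, 0.0204, 0]
    - [0.0286, 0.0204, 0]
    - [0.0286, 0.0204, 0]
    - [0.0286, 0.0204, 0]
    - [0.0286, 0.0204, 0]
    - [0, 0, 0]
    - [0, 0, 0]
  spin: [6.05, 6.05, 6.05, 6.05, 6.05, 6.05, 6.05, 6.05, 6.05, 6.05]

```text
time_s: 16.28
position: [0.6404, -0.1288, 0.2083]
ee_rot: [1.546, -2.732, -0.005]
contact_force: [-0.2, -0.4, -0.6]
opening: 0.0851
gripper_force: 0.0
```

Emit:
send_rows:
  jaw: [1, 1, 1, 1, 1, 1, 1, 1, 1, 1]
  travel:
    - [0, 0, -0.02]
    - [0, 0, -0.02]
    - [0, 0, 0]
    - [0, 0, 0]
    - [0, 0, 0]
    - [0, 0, 0]
    - [0, 0, 0]
    - [0, 0, 0]
    - [0, 0, 0]
    - [0, 0, 0]
  spin: [0, 0, 0, 0, 0, 0, 0, 0, 0, 0]

```text
time_s: 17.12
position: [0.6404, -0.1314, 0.1719]
ee_rot: [-1.535, 2.74, -0.001]
contact_force: [0.7, -0.2, 0.7]
opening: 0.0853
gripper_force: 0.0
```

```bash
python3 - <<'E'
from s import *
shot('w7')
from w import meas
f=np.load('pics/w7.npy',allow_pickle=True).item();P=cloud(f,f['pose'])
S=cv2.cvtColor(f['img'],cv2.COLOR_BGR2HSV)[...,1]
m=(f['depth']>0)&(S<60)&(np.hypot(P[...,0]-.64,P[...,1]+.135)<.085)&(P[...,2]>.003)&(P[...,2]<.085)
v,u=np.where(m);print(u.min(),u.max(),v.min(),v.max())
meas('w7',{'C':(u.min(),u.max(),v.min(),v.max(),1,58)})
E
```

```text
17.1167 [ 0.64037574 -0.13138053  0.17190338] [-1.53508976e+00  2.74044892e+00 -9.49441598e-04] [ 0.7091844  -0.16675458  0.66312209]
183 348 148 288
bench z -0.0004
C ang 57.79 s [0.1925 0.29  ] t [-0.6191 -0.6144 -0.6096] foot s [0.1936 0.2706] t [-0.6076 -0.5607] ztop [0.0694 0.0706] flange ctr [ 0.6417 -0.134 ] toe->flange -0.6157
```

Emit:
send_rows:
  jaw: [1, 1, 1, 1, 1, 1, 1, 1, 1, 1]
  travel:
    - [0.001, -0.0022, -0.03]
    - [0, 0, -0.04]
    - [0, 0, -0.035]
    - [0, 0, -0.02]
    - [0, 0, -0.011]
    - [0, 0, 0]
    - [0, 0, 0]
    - [0, 0, 0]
    - [0, 0, 0]
    - [0, 0, 0]
  spin: [0, 0, 0, 0, 0, 0, 0, 0, 0, 0]

```text
time_s: 18.0
position: [0.6426, -0.134, 0.0375]
ee_rot: [-1.535, 2.739, -0.004]
contact_force: [-0.3, 0.7, -0.5]
opening: 0.0855
gripper_force: 0.0
```

Emit:
send_rows:
  jaw: [0, 0, 0, 0, 0, 0, 0, 0, 0, 0]
  travel:
    - [0, 0, 0]
    - [0, 0, 0]
    - [0, 0, 0]
    - [0, 0, 0]
    - [0, 0, 0]
    - [0, 0, 0]
    - [0, 0, 0]
    - [0, 0, 0]
    - [0, 0, 0]
    - [0, 0, 0]
  spin: [0, 0, 0, 0, 0, 0, 0, 0, 0, 0]

```text
time_s: 18.83
position: [0.6414, -0.1335, 0.0355]
ee_rot: [-1.535, 2.741, -0.0]
contact_force: [0.9, -0.1, 0.1]
opening: 0.0093
gripper_force: 59.0
```

Emit:
send_rows:
  jaw: [0, 0, 0, 0, 0, 0, 0, 0, 0, 0]
  travel:
    - [0, 0, 0.025]
    - [0, 0, 0.035]
    - [0, 0, 0.035]
    - [-0.0165, -0.0269, 0]
    - [-0.0165, -0.0269, 0]
    - [-0.0165, -0.0269, 0]
    - [-0.0165, -0.0269, 0]
    - [-0.0165, -0.0269, 0]
    - [-0.0165, -0.0269, 0]
    - [-0.0166, -0.0268, 0]
  spin: [0, 0, -4, -7, -7, -7, -7, -7, -7, -7]

```text
time_s: 19.67
position: [0.5241, -0.3224, 0.1297]
ee_rot: [0.142, -3.137, -0.002]
contact_force: [-0.0, -0.8, -2.7]
opening: 0.0094
gripper_force: 58.9
```

Emit:
send_rows:
  jaw: [0, 0, 0, 0, 0, 0, 0, 0, 0, 0]
  travel:
    - [0, 0, 0]
    - [0, 0, 0]
    - [0, 0, -0.02]
    - [0, 0, -0.03]
    - [0, 0, -0.015]
    - [0, 0, -0.005]
    - [0, 0, 0]
    - [0, 0, 0]
    - [0, 0, 0]
    - [0, 0, 0]
  spin: [-5, -2.5, 0, 0, 0, 0, 0, 0, 0, 0]

```text
time_s: 20.5
position: [0.5266, -0.3225, 0.062]
ee_rot: [0.054, 3.139, -0.003]
contact_force: [0.1, -0.4, -2.9]
opening: 0.0091
gripper_force: 59.0
```

```bash
sed -i 's/for x0 in(-.11,-.10,-.09,-.08,-.07,20)/for x0 in(0.005,.015,.025,.035,.045,20)/' c.py; python3 - <<'E'
from s import *
shot('w8');close('w8',(.4769,-.288),-1.98,1)
E
```

```text
20.5 [ 0.52655133 -0.32245203  0.06203606] [ 5.40228106e-02  3.13905861e+00 -2.94507141e-03] [ 0.09235785 -0.35182564 -2.89841787]
tcp tray x,y 0.0508 -0.0327
0.005 lip y [0.0299 0.0536] z 0.0236 floor z 0.0056 foot y None z None ridge y [-0.0218 -0.0174] z 0.0096
0.015 lip y [0.0298 0.0536] z 0.0235 floor z 0.0056 foot y [-0.0347  0.0214] z [0.0305 0.032  0.033 ] ridge y [-0.0217 -0.0172] z 0.0096
0.025 lip y [0.0299 0.0535] z 0.0236 floor z 0.0056 foot y [-0.0246  0.0216] z [0.0313 0.0321 0.0329] ridge y None z None
0.035 lip y [0.0299 0.0535] z 0.0236 floor z 0.0057 foot y [-0.0234  0.0216] z [0.0313 0.0322 0.033 ] ridge y None z None
0.045 lip y [0.03   0.0535] z 0.0236 floor z 0.0056 foot y [-0.0233  0.0217] z [0.0313 0.0321 0.0329] ridge y None z None
20 lip y [0.0299 0.0536] z 0.0236 floor z 0.0056 foot y [-0.0245  0.0216] z [0.0313 0.0321 0.033 ] ridge y [-0.022 -0.017] z 0.0096
```

View pics/w8.png

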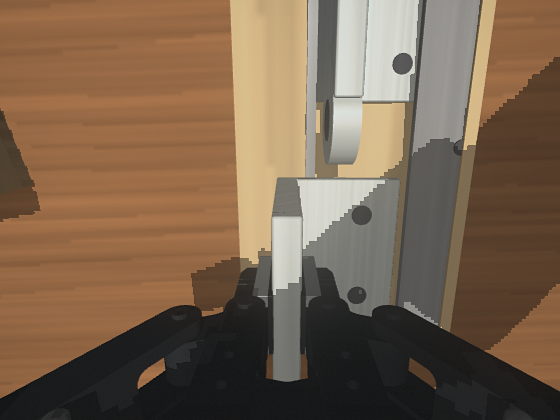

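The wrist view shows C held square to the lip (toe edge x≈398, lip edge x≈405). Its rear edge at row 180 is clear of A's horn, which ends at row 165.

Emit:
send_rows:
  jaw: [0, 0, 0, 0, 0, 0, 0, 0, 0, 0]
  travel:
    - [0, 0, -0.008]
    - [0, 0, -0.0065]
    - [0, 0, 0]
    - [0.0002, 0.0047, 0]
    - [0.0002, 0.0047, 0]
    - [0.0002, 0.0047, 0]
    - [0.0002, 0.0047, 0]
    - [0, 0.0049, 0]
    - [0, 0, 0]
    - [0, 0, 0]
  spin: [0, 0, 0, 0, 0, 0, 0, 0, 0, 0]

```text
time_s: 21.38
position: [0.5264, -0.299, 0.046]
ee_rot: [0.053, 3.141, -0.005]
contact_force: [-0.3, -7.2, -4.5]
opening: 0.0091
gripper_force: 58.6
```

Emit:
send_rows:
  jaw: [0, 0, 0, 0, 0, 0, 0, 0, 0, 0]
  travel:
    - [0, 0, -0.002]
    - [0, 0, -0.002]
    - [0, 0, -0.001]
    - [0, 0, 0]
    - [0, 0, 0]
    - [0, 0, 0]
    - [0, 0, 0]
    - [0, 0, 0]
    - [0, 0, 0]
    - [0, 0, 0]
  spin: [0, 0, 0, 0, 0, 0, 0, 0, 0, 0]

```text
time_s: 22.22
position: [0.5271, -0.2997, 0.042]
ee_rot: [0.054, 3.139, -0.006]
contact_force: [-0.5, -7.1, 0.1]
opening: 0.0094
gripper_force: 59.5
```

Emit:
send_rows:
  jaw: [0.3, 0.5, 0.6, 0.6, 0.6, 0.6, 0.6, 0.6, 0.6, 0.6]
  travel:
    - [0, 0, 0]
    - [0, 0, 0]
    - [0, 0, 0]
    - [0, 0, 0]
    - [0, 0, 0.02]
    - [0, 0, 0.04]
    - [0, 0, 0.04]
    - [0, 0, 0.04]
    - [0, 0, 0.03]
    - [0, 0, 0]
  spin: [0, 0, 0, 0, 0, 0, 0, 0, 0, 0]

```text
time_s: 23.05
position: [0.5297, -0.3001, 0.2193]
ee_rot: [0.053, 3.131, -0.012]
contact_force: [1.2, -1.1, 0.5]
opening: 0.0512
gripper_force: 0.0
```

Emit:
send_rows:
  jaw: [0.6, 0.6, 0.6, 0.6, 0.6, 0.6, 0.6, 0.6, 0.6, 0.6]
  travel:
    - [0, 0, 0.03]
    - [0, 0, 0.03]
    - [0, 0, 0]
    - [0, 0, 0]
    - [0, 0, 0]
    - [0, 0, 0]
    - [0, 0, 0]
    - [0, 0, 0]
    - [0, 0, 0]
    - [0, 0, 0]
  spin: [0, 0, 0, 0, 0, 0, 0, 0, 0, 0]

```text
time_s: 23.88
position: [0.5263, -0.2979, 0.2703]
ee_rot: [-0.054, -3.14, -0.001]
contact_force: [0.5, -0.4, 0.2]
opening: 0.0514
gripper_force: 0.0
```

```bash
python3 - <<'E'
from s import *
shot('w9');seated('w9',(.4769,-.288),-1.98,1,.006,.12);seated('w9',(.4769,-.288),-1.98,1,-.12,.004)
f=grab_frame('side');save('side2',f)
E
```

```text
23.8833 [ 0.52629003 -0.29786751  0.27033521] [-5.43661674e-02 -3.14049215e+00 -9.26904544e-04] [ 0.51757768 -0.40587347  0.20271674]
tcp tray x,y 0.0497 -0.0082
0.005 lip y [0.0301 0.053 ] z 0.0238 floor z 0.0057 foot y None z None ridge y [-0.021  -0.0177] z 0.0098
0.015 lip y [0.0302 0.0537] z 0.0235 floor z 0.0058 foot y [-0.016 -0.007] z [0.0332 0.0377 0.0382] ridge y [-0.0211 -0.0003] z 0.0113
0.025 lip y [0.0306 0.054 ] z 0.0237 floor z 0.0057 foot y None z None ridge y [-0.0212 -0.0002] z 0.0115
0.035 lip y [0.0301 0.0535] z 0.0235 floor z 0.0057 foot y None z None ridge y [-0.0213 -0.0002] z 0.0113
0.045 lip y [0.0301 0.0539] z 0.0236 floor z 0.0057 foot y None z None ridge y [-0.0214 -0.0001] z 0.0116
20 lip y [0.0302 0.0536] z 0.0236 floor z 0.0057 foot y [-0.016 -0.007] z [0.0332 0.0377 0.0382] ridge y [-0.0218 -0.0004] z 0.0108
foot z [0.0111 0.0121 0.0131] flange y [-0.0157 -0.011  -0.0069] x [0.0139 0.114 ] ztop 0.0775 slope -0.003
tcp tray x,y 0.0497 -0.0082
0.005 lip y [0.0301 0.053 ] z 0.0238 floor z 0.0057 foot y None z None ridge y [-0.021  -0.0177] z 0.0098
0.015 lip y [0.0302 0.0537] z 0.0235 floor z 0.0058 foot y [-0.016 -0.007] z [0.0332 0.0377 0.0382] ridge y [-0.0211 -0.0003] z 0.0113
0.025 lip y [0.0306 0.054 ] z 0.0237 floor z 0.0057 foot y None z None ridge y [-0.0212 -0.0002] z 0.0115
0.035 lip y [0.0301 0.0535] z 0.0235 floor z 0.0057 foot y None z None ridge y [-0.0213 -0.0002] z 0.0113
0.045 lip y [0.0301 0.0539] z 0.0236 floor z 0.0057 foot y None z None ridge y [-0.0214 -0.0001] z 0.0116
20 lip y [0.0302 0.0536] z 0.0236 floor z 0.0057 foot y [-0.016 -0.007] z [0.0332 0.0377 0.0382] ridge y [-0.0218 -0.0004] z 0.0108
foot z [0.011  0.0121 0.0132] flange y [-0.0157 -0.0113 -0.0069] x [-0.1007  0.0014] ztop 0.0775 slope -0.004
```

View pics/side2.png

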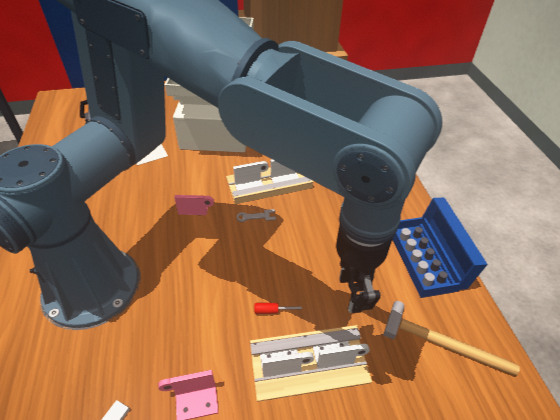

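The side view shows both left-hand brackets seated in the left tray at (310,360) and B in the right tray at (250,172). The bystanders haven't moved. The arm is clear of everything, so I'm handing in.

```bash
python3 -c "
from bench import arm
print(arm.close_job())"
```

```text
the job is handed in; nothing more can be done
None
```

All three brackets are seated flat behind their ridges, horns pointing away from the robot, and the job is handed in at about 24 s; the hand-in returned no verdict.

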